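# Seat a board carrier and snap the clamp handle down

## Task

Without picking anything up, push the black board carrier along its channel with the fingertips until it sits fully home against the end stop; it must stay flat in the channel. Then push the raised clamp handle outward and down, past its dead point, until it snaps into lock, and take the hand away with the carrier still home. Leave the bottle, spool and screwdriver beside the fixture alone.

Things in the scene. Friction and masses are not known exactly. Their poses are not given: they have to be found in the camera images.
- fixture: Aluminium circuit-board fixture bolted to the bench; base plate 110 (x) x 280 (y) x 12 mm. Origin: centre of its underside, z up. Along y runs a channel, its floor the plate's top (z 12 mm), between guide rails 8 mm high (inner faces x -34 and +34, y -135 to +55 mm). A toggle clamp stands at the +y end: steel cheeks x -22 to 22, y 63 to 121, up to z 66 mm; its handle leans out towards +y.
- stop (a point): Middle of the end stop's face, which looks to the fixture's -y; at (0, 50, 18) mm in the fixture's frame. The stop is a block 64 mm wide, its top 12 mm above the channel floor. The clamp's hold-down arm with a rubber foot stands up behind it (top about z 105 mm) and swings down onto the carrier, 15 mm in from the stop, as the handle is pressed.
- carrier: Loose black plastic tray 64 (x) x 90 (y) x 16 mm high with a small green circuit board, 0.1 to 0.25 kg, in the channel with 2 mm play each side, axes like the fixture's. Origin: centre of its underside. It starts 20 to 50 mm short of the stop; push its rear end face (its own y = -45 mm) towards the fixture's +y. Home, its origin is at y = +5 mm in the fixture's frame.
- lever (a joint): Clamp handle angle, rad: 0 = fully raised (57 degrees above level), grows as it is pressed outward (fixture +y) and down, 1.0 = locked (level). It stays where left up to about 0.25. Beyond, a spring resists with up to 0.9 N m (9 N at the pad) and throws the handle back if let go; past the dead point near 0.80 it snaps to 1.0 by itself and holds.
- lever_pivot (a point): Hinge axis of the handle (the axis is the fixture's x), 105 mm along the fixture's y from its origin and 56 mm up.
- lever_pad (a point): Middle of the upper (pushing) face of the black rubber grip pad at the handle's end, 100 mm from the pivot along the handle and 7 mm above the handle's centre line, which passes through the pivot. The pad is 30 mm wide, 55 mm long (75 to 130 mm from the pivot) and 14 mm thick.
- dispenser: Bystander: white pump bottle with a steel top, 48 mm wide, 82 mm tall, standing beyond the fixture. Origin at the centre of its base.
- spool: Bystander: reel of solder wire standing on its flange, 54 mm wide, 42 mm tall, beyond the fixture. Origin at the centre of its base.
- driver: Bystander: black-handled screwdriver 150 mm long lying on the robot's side of the fixture. Origin at the middle of its length, on the bench.
Things that resemble listed ones, but are neither listed nor needed, are in the scene too. There is more than one size of the carrier; the one meant has the size given above.

How it is judged (in metres and radians):
On the way, in this order (a step that is already met when the one before it is completed fails the run):
1. the carrier lies home against the stop (within 3 mm) while the clamp handle is still up (y of carrier in the frame of fixture above 0.002 m and z of carrier in the frame of fixture below 0.015 m and value of joint lever below 0.5 rad), for 0.2 s.
2. the clamp handle has snapped into lock with the carrier home (y of carrier in the frame of fixture above 0.002 m and value of joint lever above 0.96 rad), for 0.2 s.
At the end, for the whole second after the job is handed in: The carrier lies flat and at rest in the channel within 3 mm of the end stop and the clamp handle is locked down (joint above 0.96) (all of step 2 and z of carrier in the frame of fixture below 0.015 m and linear speed of carrier below 0.01 m/s and angle between carrier's own z axis and vertical below 0.05 rad); the robot touches nothing.
It fails at once if the carrier is lifted (more than 6 mm) or tipped (more than 0.2 rad) out of the channel (z of carrier in the frame of fixture above 0.018 m or angle between carrier's own z axis and vertical above 0.2 rad).
It fails at once if the bottle, spool or screwdriver is moved more than 20 mm, or knocked over (distance of any of dispenser, spool, driver from where it was at the start of the episode above 0.02 m or angle between any of dispenser, spool's own z axis and vertical above 0.4 rad).
It also fails if it takes over 45 s, if anything falls off the work surface, if the arm or the gripper's body presses on something with over 40 N, if the wrist force passes 120 N, or if a joint passes its speed limit or range.

## Robot

A 6-joint arm with a two-finger parallel gripper is mounted at the origin on the work surface. World frame = base frame: x ahead of the robot, y to its left, z up, the work surface at z = 0. Lengths are in m, angles in degrees, forces in N, time in s.
With the tool pointing down it reaches from about 0.325 to 0.775 m from the base axis. Payload 5.5 kg.
Tool frame: the origin (TCP) lies between the finger pads; the fingertips stand 19 mm ahead of it and the grasp point (between the pads) is the TCP; z points along the fingers, y is the line along which they close (so a half turn about z gives the same grasp; the last joint's range is limited). The gripper opens to 88 mm and grips with 3 to 60 N. Pads are 20 mm wide; open, the fingers measure 115 mm over their backs; the gripper's body (75 mm by 178 mm) begins 61 mm behind the grasp point.
Start: joints at [-66.847, 5.22, 70.514, -0, 104.267, -3.249], TCP at [0.267, -0.537, 0.242] pointing down, gripper open.
Joint ranges: [-164.24, 164.24], [-49.07, 125.15], [9.68, 141.18], [-86.29, 266.29], [3.28, 154.24], [-151.56, 151.56]. Speed limits (degrees/s): [147.25, 147.25, 172.46, 180, 180, 180].

## Interface

Orientations are given as a 3x3 rotation matrix whose columns are the frame's x, y, z axes.
In Python, from workcell import ctrl, cams, workorder gives the robot as it stands.
- The arm moves only by the shell command python3 -m jog 'ROWS' [OPENING] [FORCE]. ROWS is a JSON object of lists of equal length, an entry for each row: "offset": the shift along the tool's x, y, z in units of 80 mm (1.0 is 80 mm), a list of three; "twist": the turn, a rotation vector about the tool's x, y, z in units of 0.08 rad (1.0 is 0.08 rad), a list of three. A call has 1 to 12 rows; each row shifts and turns the commanded pose from where the row before left it, along the tool's axes as they then stand; what a row does not reach is not made up. A row lasts 1/10 s, in which the tool goes at most 50 mm and 8.59 degrees, less where a joint would pass 70% of its speed; a pose out of reach is approached as far as the arm can. A call with a number of a shift or a turn outside -1 to 1 is refused whole. A call with a gripper value outside its range is refused whole. OPENING is the gripper's target within -1 to 1 (fully open at 1, half-way at 0, shut at -1), set as the call begins (- or left out, the last holds). The fingers move at their own pace and stop on an object; FORCE is the grip in N (left out, the last holds). Time passes only in rows, so rows that do not move let the fingers close. It gives the time, the measured TCP pose, the force, the opening and the grip force at its end, in the units of the state.
- ctrl.get_state(): the state, without advancing time (a new reading comes with each control period).
- cams.get_image(name): name is "side" or "top" or "wrist"; returns the picture (420x560x3 uint8, red, green, blue); there is no depth.
- cams.camera_params(name): a dict with "intrinsics" (3x3 intrinsics, pixels), "R" (3x3) and "t" (3): a world point X has camera coordinates R X + t. Camera axes: x right, y down, z forward; pixel columns grow to the right and rows downward; lengths in m; the calibration is good to about 2 mm. A picture is of the moment at which its call begins: read the wrist's pose just before it. camera_params takes no time and is no camera call; for the wrist camera it gives the pose at the moment of the call.
- workorder.finish_job(): hands the job in; it is judged then, once.
The state is a dict: "time": time; "joint_pos": joint angles; "joint_velocities": joint speeds; "joint_efforts": joint torques, N m; "ee_pos": TCP position; "ee_rot": TCP orientation; "wrist_force": force on the tool from outside, world axes, zero at the start; "wrist_torque": the same for the moment, N m; "opening": opening from 0.0 (shut) to 1.0 (fully open); "finger_force": force on a finger pad.
Only numpy, scipy, OpenCV 4.12 (cv2) and the standard library are available. Lean on these libraries where they do the work, as an engineer would, in place of code of your own. Each camera call takes 0.05 s, during which the arm holds its last target. There are 200 camera calls.

## Working session

There is one attempt and no reset: what is moved stays moved. The work goes in short steps, Python scripts to look and compute and a shell command to move; the robot and the scene stay as the last step left them, time stands still between calls to the robot, and variables do not carry over. Pictures are saved under pics/ and viewed, at most 10 in all, crops included, and the job is handed in when it is done.

```bash
mkdir -p pics; ls
python3 - <<'E'
from workcell import ctrl,cams
import cv2,numpy as np
s=ctrl.get_state();print(s['time'],s['ee_pos'],np.round(s['ee_rot'],3),s['opening'])
for n in['top','side']:
    cv2.imwrite(f'pics/{n}0.png',cams.get_image(n)[:,:,::-1]);p=cams.camera_params(n);print(n,np.round(p['intrinsics'],1).tolist(),np.round(p['R'],3).tolist(),np.round(p['t'],3), -p['R'].T@p['t'])
E
```

```text
pics
0.0 [ 0.26669157 -0.53717702  0.24052456] [[ 0.896  0.445 -0.001]
 [ 0.445 -0.896  0.002]
 [ 0.    -0.002 -1.   ]] 1.000439851927789
top [[536.4, 0.0, 281.6], [0.0, 536.4, 205.3], [0.0, 0.0, 1.0]] [[0.003, -1.0, -0.017], [-0.985, 0.0, -0.172], [0.172, 0.017, -0.985]] [-0.052  0.592  1.119] [ 0.39072741 -0.0709751   1.2034722 ]
side [[509.2, 0.0, 278.2], [0.0, 509.2, 211.1], [0.0, 0.0, 1.0]] [[-0.931, -0.364, 0.016], [-0.247, 0.599, -0.762], [0.267, -0.713, -0.648]] [0.5   0.265 0.911] [0.2876466  0.67307034 0.7839625 ]
```

View pics/top0.png

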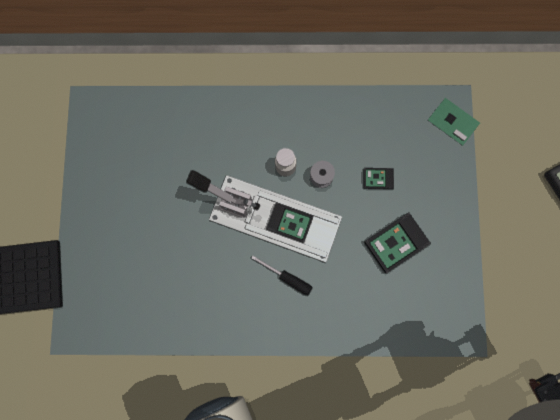

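View pics/side0.png

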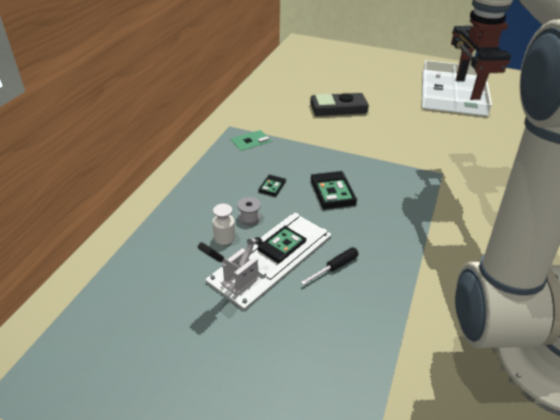

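The top view shows three trays: (291,222) in the fixture channel, a smaller one at (378,179), and a larger one at (397,243). The one meant is in the channel, at (291,222). The clamp handle pad is at (198,181), the bottle at (286,162), the spool at (322,174) and the screwdriver at (282,275).

```bash
cat > h.py <<'E'
from workcell import ctrl,cams
import cv2,numpy as np
def ray(n,uv,z,p=None):
    p=p or cams.camera_params(n);R,t=np.array(p['R']),np.array(p['t']);c=-R.T@t
    uv=np.atleast_2d(uv);d=np.c_[uv,np.ones(len(uv))]@np.linalg.inv(p['intrinsics']).T@R
    return c+d*((z-c[2])/d[:,2])[:,None]
def proj(n,X,p=None):
    p=p or cams.camera_params(n);q=(np.atleast_2d(X)@np.array(p['R']).T+p['t'])@np.array(p['intrinsics']).T
    return q[:,:2]/q[:,2:]
E
python3 - <<'E'
from h import *
im=cv2.imread('pics/top0.png');c=im[160:300,180:360]
cv2.imwrite('pics/crop0.png',cv2.resize(c,None,fx=4.4,fy=4.2,interpolation=cv2.INTER_CUBIC)[:600])
g=im.min(2);m=((g>150)).astype(np.uint8);m[:,:205]=0;m[:,345:]=0;m[:170]=0;m[265:]=0
n,l,st,ce=cv2.connectedComponentsWithStats(m);k=1+np.argmax(st[1:,4]);print(st[k])
v,u=np.nonzero(l==k);P=ray('top',np.c_[u,v],.012)[:,:2]
r=cv2.minAreaRect((P*1000).astype(np.float32));print(r,cv2.boxPoints(r))
E
```

```text
[ 209  176  133   86 3526]
((570.9450073242188, -35.430999755859375), (278.2568054199219, 108.39511108398438), 70.06881713867188) [[ 472.56607 -147.75052]
 [ 574.4686  -184.70148]
 [ 669.324     76.88852]
 [ 567.4214   113.83948]]
```

View pics/crop0.png

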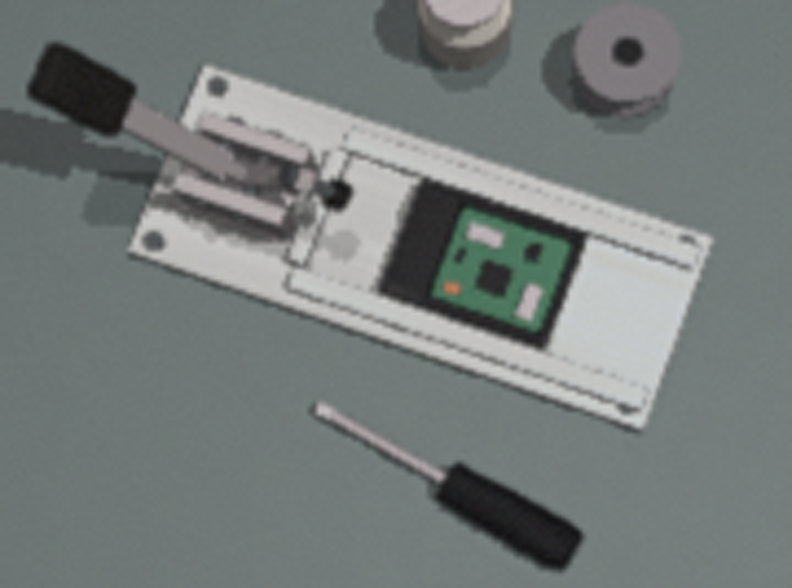

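The crop confirms the 64x90 carrier sitting in the channel, with its rear (−y) end facing the open side at lower right, around crop (565,290). The gap to the stop is about 25–30 mm.

```bash
cat >> h.py <<'E'
O=np.array([.571,-.0354]);FY=np.array([.341,.940]);FY/=np.linalg.norm(FY);FX=np.array([FY[1],-FY[0]])
def fix(P): d=np.atleast_2d(P)[:,:2]-O; return np.round(np.c_[d@FX,d@FY]*1000,1)
def tip():
    s=ctrl.get_state();p=s['ee_pos'];print('t',round(s['time'],2),'tcp fix',fix(p)[0],'z',round(p[2]*1000,1),'toolx in fix',np.round([s['ee_rot'][:2,0]@FX,s['ee_rot'][:2,0]@FY],3),'F',np.round(s['wrist_force'],1),'op',round(s['opening'],2))
    return s
E
python3 - <<'E'
from h import *
C=lambda x,y:(180+x/4.4,160+y/4.2)
print('carrier rear',fix(ray('top',[C(584,236),C(548,348)],.028)),'front',fix(ray('top',[C(424,182),C(382,292)],.028)))
print('stop edge',fix(ray('top',[C(345,155),C(300,265)],.024)))
print('bottle top, spool',fix(ray('top',[(286,157)],.082)),fix(ray('top',[(322,172)],.042)))
print('pad',fix(ray('top',[C(82,88)],.144)))
s=tip();R=s['ee_rot'];ang=np.arctan2(*FY[::-1])-np.arctan2(R[1,0],R[0,0]);print('twist z units',-ang/.08)
d=np.array([*(O-.115*FY),.0])-s['ee_pos']
print('offset after twist units x,y',d[:2]@FY/.08,d[:2]@FX/.08)
E
```

```text
carrier rear [[ 29.4 -78.6]
 [-32.5 -81.5]] front [[ 29.1   7.2]
 [-33.2   6.7]]
stop edge [[ 29.7  50.4]
 [-33.5  51. ]]
bottle top, spool [[122.9  18. ]] [[127.7 -64.9]]
pad [[  0.2 161.2]]
t 0.1 tcp fix [-114.9 -575.5] z 240.6 toolx in fix [0.69  0.723] F [ 0.3 -0.7 -0.4] op 1.0
twist z units -9.524495035917152
offset after twist units x,y 5.756333969561091 1.4365174597706614
```

```bash
python3 -m jog '{"offset":[[0,0,0],[0,0,0],[0,0,0],[0,0,0],[0,0,0],[0,0,0],[0,0,0],[0,0,0],[0,0,0],[0,0,0]],"twist":[[0,0,-0.95],[0,0,-0.95],[0,0,-0.95],[0,0,-0.95],[0,0,-0.95],[0,0,-0.95],[0,0,-0.95],[0,0,-0.95],[0,0,-0.95],[0,0,-0.95]]}' -0.6 20
python3 -m jog '{"offset":[[0.48,0.12,0],[0.48,0.12,0],[0.48,0.12,0],[0.48,0.12,0],[0.48,0.12,0],[0.48,0.12,0],[0.48,0.12,0],[0.48,0.12,0],[0.48,0.12,0],[0.48,0.12,0],[0.48,0.12,0],[0.48,0.12,0]],"twist":[[0,0,0],[0,0,0],[0,0,0],[0,0,0],[0,0,0],[0,0,0],[0,0,0],[0,0,0],[0,0,0],[0,0,0],[0,0,0],[0,0,0]]}'
python3 -m jog '{"offset":[[0,0,0.3],[0,0,0.3],[0,0,0.3],[0,0,0]],"twist":[[0,0,0],[0,0,0],[0,0,0],[0,0,0]]}'
python3 - <<'E'
from h import *
tip();p=cams.camera_params('wrist');cv2.imwrite('pics/w1.png',cams.get_image('wrist')[:,:,::-1]);np.savez('w1.npz',**p)
E
```

```text
time: 1.1
ee_pos: [0.2667, -0.5373, 0.241]
ee_rot: [[0.34, 0.94, -0.0], [0.94, -0.34, 0.001], [0.001, -0.001, -1.0]]
wrist_force: [0.2, -0.1, 0.8]
opening: 0.204
finger_force: 0.0
time: 2.3
ee_pos: [0.5336, -0.1425, 0.2412]
ee_rot: [[0.343, 0.939, -0.001], [0.939, -0.343, 0.0], [-0.0, -0.001, -1.0]]
wrist_force: [-0.3, -0.2, 0.4]
opening: 0.201
finger_force: 0.0
time: 2.7
ee_pos: [0.5313, -0.1433, 0.165]
ee_rot: [[0.343, 0.939, -0.007], [0.939, -0.343, 0.003], [-0.0, -0.008, -1.0]]
wrist_force: [0.5, -0.3, 0.0]
opening: 0.202
finger_force: 0.0
t 2.7 tcp fix [  -0.6 -115. ] z 165.0 toolx in fix [0.002 1.   ] F [ 0.5 -0.3  0. ] op 0.2
```

View pics/w1.png

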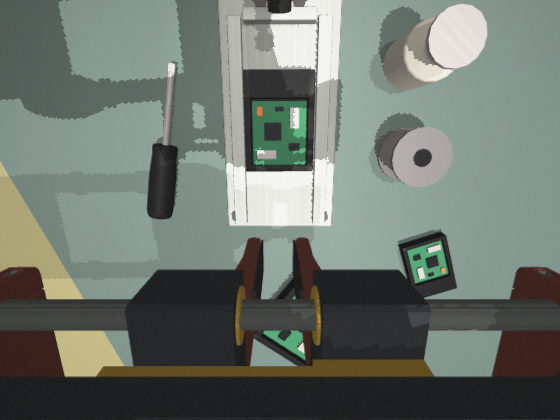

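The wrist view shows the carrier's rear edge at v≈171 (u 246–313) and the plate's end at v≈225 (u 229–331). The fingers are centred on the channel at u≈280.

```bash
python3 - <<'E'
from h import *
p=dict(np.load('w1.npz'))
print('rear',fix(ray('wrist',[(246,170),(312,171)],.028,p)),'plate end',fix(ray('wrist',[(230,225),(330,225)],.012,p)),'stop',fix(ray('wrist',[(247,21),(318,21)],.024,p)))
E
python3 -m jog '{"offset":[[0,0,0.3],[0,0,0.3],[0,0,0.3],[0,0,0.3],[0,0,0.2],[0,0,0.1],[0,0,0.1],[0,0,0],[0,0,0]],"twist":[[0,0,0],[0,0,0],[0,0,0],[0,0,0],[0,0,0],[0,0,0],[0,0,0],[0,0,0],[0,0,0]]}'; python3 -c "from h import *;tip()"
```

```text
rear [[-32.3 -79.3]
 [ 31.2 -80.3]] plate end [[ -53.  -140.1]
 [  53.8 -140. ]] stop [[-28.   48.2]
 [ 33.   47.9]]
time: 3.65
ee_pos: [0.5335, -0.1442, 0.0426]
ee_rot: [[0.343, 0.939, 0.001], [0.939, -0.343, -0.0], [0.0, 0.001, -1.0]]
wrist_force: [-0.4, -0.1, 0.4]
opening: 0.196
finger_force: 0.0
t 3.65 tcp fix [   1.9 -115.1] z 42.6 toolx in fix [0.002 1.   ] F [-0.4 -0.1  0.4] op 0.2
```

```bash
python3 -m jog '{"offset":[[0,0,0.06],[0,0,0],[0.1,0,0],[0.1,0,0],[0.06,0,0],[0.06,0,0],[0.06,0,0],[0.06,0,0],[0.06,0,0],[0.06,0,0],[0.06,0,0],[0,0,0]],"twist":[[0,0,0],[0,0,0],[0,0,0],[0,0,0],[0,0,0],[0,0,0],[0,0,0],[0,0,0],[0,0,0],[0,0,0],[0,0,0],[0,0,0]]}'; python3 -c "from h import *;tip()"
```

```text
time: 4.85
ee_pos: [0.5503, -0.0967, 0.0368]
ee_rot: [[0.342, 0.94, 0.0], [0.94, -0.342, 0.001], [0.001, 0.0, -1.0]]
wrist_force: [0.2, -0.2, 0.7]
opening: 0.201
finger_force: 0.0
t 4.85 tcp fix [  1.4 -64.7] z 36.8 toolx in fix [0.001 1.   ] F [ 0.2 -0.2  0.7] op 0.2
```

```bash
python3 -m jog '{"offset":[[0.04,0,0],[0.04,0,0],[0.04,0,0],[0.03,0,0],[0,0,0]],"twist":[[0,0,0],[0,0,0],[0,0,0],[0,0,0],[0,0,0]]}'; python3 -c "
from h import *;tip();cv2.imwrite('pics/w2.png',cams.get_image('wrist')[:,:,::-1])"
```

```text
time: 5.35
ee_pos: [0.5542, -0.0857, 0.0367]
ee_rot: [[0.343, 0.939, -0.0], [0.939, -0.343, 0.001], [0.0, -0.0, -1.0]]
wrist_force: [-0.5, 0.0, -0.6]
opening: 0.198
finger_force: 0.0
t 5.35 tcp fix [  1.4 -53. ] z 36.7 toolx in fix [0.002 1.   ] F [-0.5  0.  -0.6] op 0.2
```

View pics/w2.png

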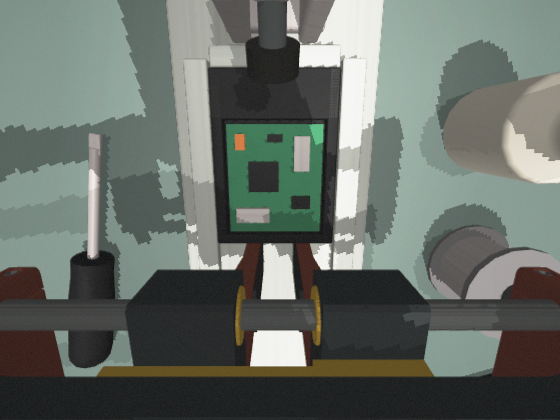

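The wrist view shows the fingers against the carrier's rear edge (v≈242). The carrier's front edge (v≈67) nearly reaches the stop face (v≈45–66). I'll push on a little until the force rises.

```bash
python3 -m jog '{"offset":[[0.02,0,0],[0.02,0,0],[0.02,0,0],[0,0,0]],"twist":[[0,0,0],[0,0,0],[0,0,0],[0,0,0]]}'; python3 -c "
from h import *;tip()"
```

```text
time: 5.8
ee_pos: [0.5548, -0.0848, 0.0367]
ee_rot: [[0.344, 0.939, -0.002], [0.939, -0.344, -0.006], [-0.006, -0.0, -1.0]]
wrist_force: [-4.2, -11.0, 0.9]
opening: 0.201
finger_force: 6.0
t 5.8 tcp fix [  1.6 -52. ] z 36.7 toolx in fix [0.003 1.   ] F [ -4.2 -11.    0.9] op 0.2
```

```bash
python3 -m jog '{"offset":[[0,0,0],[0,0,0],[-0.1,0,0],[-0.15,0,0],[0,0,-0.3],[0,0,-0.5],[0,0,-0.5],[0,0,-0.5],[0,0,-0.25],[0,0,0]],"twist":[[0,0,0],[0,0,0],[0,0,0],[0,0,0],[0,0,0],[0,0,0],[0,0,0],[0,0,0],[0,0,0],[0,0,0]]}' -1 20
python3 - <<'E'
from h import *
s=tip();im=cams.get_image('top')
cv2.imwrite('pics/top2.png',im[:,:,::-1])
q=fix(s['ee_pos'])[0];z=s['ee_pos'][2]*1000
print('to start: x',(125-q[0]*0-q[1])/80,'y',-q[0]/80)
for th in np.arange(0,1.01,.1):
    a=1.0-th;c,sn=np.cos(a),np.sin(a)
    print(round(th,1),'tcp y %.1f z %.1f'%(105+100*c-7*sn-12,56+100*sn+7*c+19))
E
```

```text
time: 6.8
ee_pos: [0.5504, -0.1011, 0.2054]
ee_rot: [[0.343, 0.939, 0.008], [0.939, -0.343, -0.001], [0.001, 0.008, -1.0]]
wrist_force: [0.7, -0.3, -0.1]
opening: 0.005
finger_force: 0.0
t 6.8 tcp fix [  3.1 -68.8] z 205.4 toolx in fix [0.002 1.   ] F [ 0.7 -0.3 -0.1] op 0.0
to start: x 2.4225000000000003 y -0.03875
0.0 tcp y 141.1 z 162.9
0.1 tcp y 149.7 z 157.7
0.2 tcp y 157.6 z 151.6
0.3 tcp y 165.0 z 144.8
0.4 tcp y 171.6 z 137.2
0.5 tcp y 177.4 z 129.1
0.6 tcp y 182.4 z 120.4
0.7 tcp y 186.5 z 111.2
0.8 tcp y 189.6 z 101.7
0.9 tcp y 191.8 z 91.9
1.0 tcp y 193.0 z 82.0
```

```bash
python3 -m jog '{"offset":[[0.3,-0.02,0],[0.4,-0.02,0],[0.4,0,0],[0.4,0,0],[0.4,0,0],[0.3,0,0],[0.2,0,0],[0,0,0],[0,0,0]],"twist":[[0,0,0],[0,0,0],[0,0,0],[0,0,0],[0,0,0],[0,0,0],[0,0,0],[0,0,0],[0,0,0]]}'; python3 -c "
from h import *;tip();a=cams.get_image('side')[120:330,120:400,::-1];b=cams.get_image('top')[140:290,160:360,::-1]
a=cv2.resize(a,(400,300));b=cv2.resize(b,(400,300));cv2.imwrite('pics/both3.png',np.hstack([a,b]))"
```

```text
time: 7.75
ee_pos: [0.6114, 0.0804, 0.1996]
ee_rot: [[0.343, 0.939, -0.002], [0.939, -0.343, -0.001], [-0.001, -0.002, -1.0]]
wrist_force: [-1.1, -1.2, -0.1]
opening: 0.004
finger_force: 0.0
t 7.75 tcp fix [ -1.5 122.6] z 199.6 toolx in fix [0.002 1.   ] F [-1.1 -1.2 -0.1] op 0.0
```

View pics/both3.png

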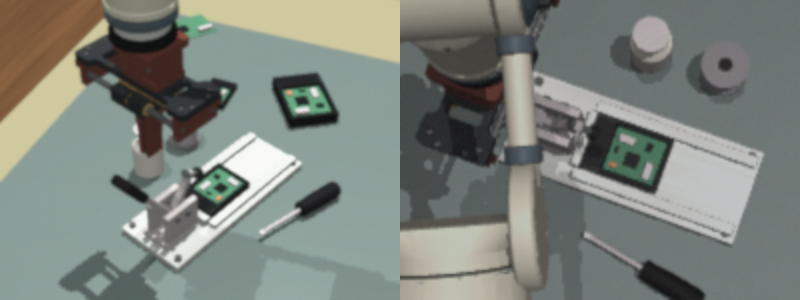

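The carrier sits against the stop (right half, about (590,150)). In the left half the closed fingertips are above the clamp, inboard of the raised pad (about (130,187)), and the bystanders are untouched. Next I'll descend and press along the arc.

```bash
python3 -m jog '{"offset":[[0,0.01,0.25],[0,0.01,0.2],[0,0,0],[0.12,0,0],[0.12,0,0],[0.1,0,0.06],[0.1,0,0.08],[0,0,0]],"twist":[[0,0,0],[0,0,0],[0,0,0],[0,0,0],[0,0,0],[0,0,0],[0,0,0],[0,0,0]]}'; python3 -c "
from h import *;tip()"
```

```text
time: 8.65
ee_pos: [0.6252, 0.1149, 0.1522]
ee_rot: [[0.341, 0.94, -0.002], [0.94, -0.341, 0.0], [-0.0, -0.002, -1.0]]
wrist_force: [0.8, -0.6, -0.3]
opening: 0.001
finger_force: 0.0
t 8.65 tcp fix [ -0.3 159.7] z 152.2 toolx in fix [0. 1.] F [ 0.8 -0.6 -0.3] op 0.0
```

```bash
python3 -m jog '{"offset":[[0.07,0,0.09],[0.08,0,0.1],[0.07,0,0.1],[0,0,0]],"twist":[[0,0,0],[0,0,0],[0,0,0],[0,0,0]]}'; python3 -c "
from h import *;tip();a=cams.get_image('side')[120:330,120:400,::-1];b=cams.get_image('wrist')[:,:,::-1]
a=cv2.resize(a,(400,300));b=cv2.resize(b,(400,300));cv2.imwrite('pics/both4.png',np.hstack([a,b]))"
```

```text
time: 9.05
ee_pos: [0.6319, 0.131, 0.1304]
ee_rot: [[0.342, 0.94, 0.001], [0.94, -0.342, 0.001], [0.001, 0.001, -1.0]]
wrist_force: [0.6, 0.3, 6.9]
opening: 0.003
finger_force: 2.7
t 9.05 tcp fix [  0.5 177.2] z 130.4 toolx in fix [0.001 1.   ] F [0.6 0.3 6.9] op 0.0
```

View pics/both4.png

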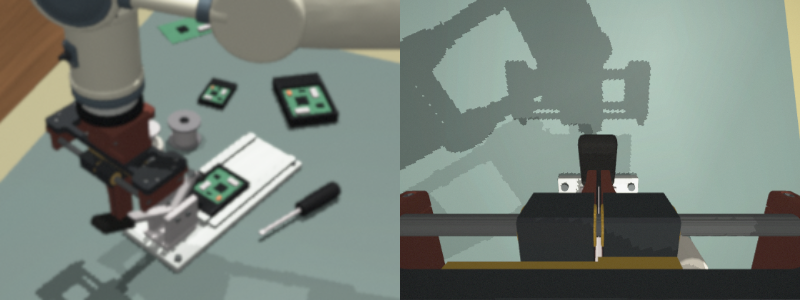

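The fingertips are on the middle of the pad (right half, about (598,165)), the handle is halfway down with 7 N of spring force, and the carrier is still home.

```bash
python3 -m jog '{"offset":[[0.06,0,0.12],[0.05,0,0.12],[0.04,0,0.12],[0.03,0,0.12],[0,0,0.06],[0,0,0],[0,0,0],[0,0,0]],"twist":[[0,0,0],[0,0,0],[0,0,0],[0,0,0],[0,0,0],[0,0,0],[0,0,0],[0,0,0]]}'; python3 -c "
from h import *;tip()"
```

```text
time: 9.95
ee_pos: [0.6365, 0.1433, 0.0877]
ee_rot: [[0.343, 0.939, 0.001], [0.939, -0.343, 0.0], [0.0, 0.001, -1.0]]
wrist_force: [0.1, -0.5, -0.4]
opening: 0.007
finger_force: 0.0
t 9.95 tcp fix [  0.6 190.4] z 87.7 toolx in fix [0.002 1.   ] F [ 0.1 -0.5 -0.4] op 0.01
```

No force remains, so the handle has snapped down. I'll withdraw upward and check.

```bash
python3 -m jog '{"offset":[[0,0,-0.2],[0,0,-0.4],[0,0,-0.5],[-0.3,0,-0.4],[-0.5,0,0],[-0.5,0,0],[-0.5,0,0],[-0.5,0,0],[-0.5,0,0],[-0.3,0,0],[0,0,0],[0,0,0]],"twist":[[0,0,0],[0,0,0],[0,0,0],[0,0,0],[0,0,0],[0,0,0],[0,0,0],[0,0,0],[0,0,0],[0,0,0],[0,0,0],[0,0,0]]}'; python3 -c "
from h import *;tip();a=cams.get_image('side')[180:330,180:380,::-1];b=cams.get_image('top')[140:290,160:360,::-1]
a=cv2.resize(a,(400,300));b=cv2.resize(b,(400,300));cv2.imwrite('pics/both5.png',np.hstack([a,b]))"
```

```text
time: 11.15
ee_pos: [0.5515, -0.0896, 0.2088]
ee_rot: [[0.344, 0.939, 0.002], [0.939, -0.344, 0.0], [0.001, 0.002, -1.0]]
wrist_force: [-0.6, -0.6, 0.1]
opening: 0.003
finger_force: 0.0
t 11.15 tcp fix [  0.1 -57.6] z 208.8 toolx in fix [0.003 1.   ] F [-0.6 -0.6  0.1] op 0.0
```

View pics/both5.png

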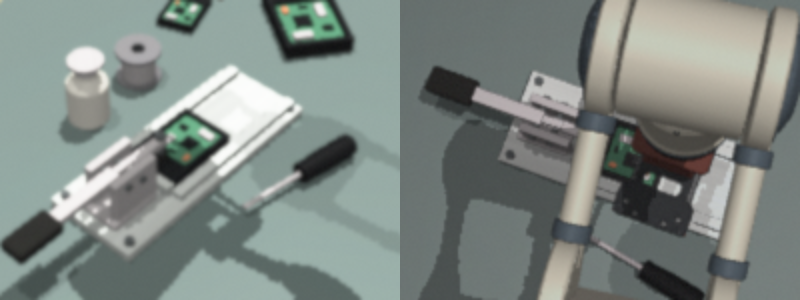

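The handle is down and level (left half, pad about (32,235)), the foot is on the carrier and the bystanders are in place. I'll do a quick numeric check, then hand in.

Run:
```python
from h import *
print('pad',fix(ray('top',[(160+50/2,140+86/2)],.063)),'rear corner',fix(ray('side',[(180+228/2,180+131/2)],.028)))
```

```text
pad [[ -2.1 207.1]] rear corner [[-30.  -44.7]]
```

Run:
```python
from h import *
tip();p=cams.camera_params('wrist');im=cams.get_image('wrist')[:,:,::-1]
np.savez('w6.npz',**p)
print(proj('wrist',np.array([[*(O+.001*(a*FX+b*FY)),z] for a,b,z in[(-32,-40,.028),(32,-40,.028),(-32,50,.028),(32,50,.028),(-55,-140,.012),(55,-140,.012)]]),p).round())
cv2.imwrite('pics/w6.png',cv2.resize(im[0:270,120:440],(640,540)))
```

```text
t 11.25 tcp fix [ -0.  -56.5] z 208.1 toolx in fix [0.001 1.   ] F [ 0.6  0.5 -0.6] op 0.0
[[249. 182.]
 [306. 182.]
 [247.  97.]
 [308.  97.]
 [234. 259.]
 [321. 259.]]
```

View pics/w6.png

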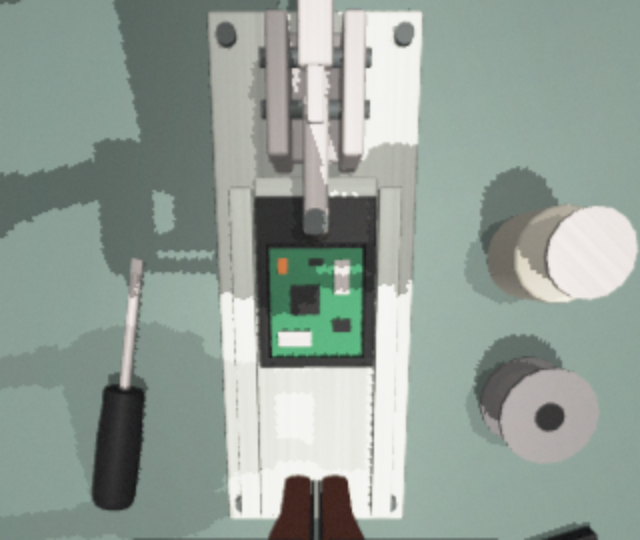

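The carrier's front edge (v≈97) and rear edge (v≈183) match the home prediction (97 and 182). There is no gap at the stop, the arm's foot is on the carrier, and the hand is clear.

```bash
python3 -c "
from workcell import workorder;print(workorder.finish_job())"
```

```text
the job is handed in; nothing more can be done
None
```

The job is handed in: the last pictures show the carrier home against the stop, the clamp handle down and level, the hand clear and the bystanders in place, but the hand-in gave no verdict.

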